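# Put the balance check weights back in their block

### The arm

A 7-joint arm with a two-finger parallel gripper is mounted at the origin on a cart in front of the work surface, level with it; the furniture and walls round the work are solid. World frame = base frame: x ahead of the robot, y to its left, z up, the work surface at z = 0. Lengths are in m, angles in rad, forces in N, time in s.
With the tool pointing down it reaches from about 0.425 to 0.875 m from the base axis. Payload 9.9 kg.
Tool frame: the origin (TCP) lies on the centre line of the jaws, within the pads' length; the fingertips stand 25 mm ahead of it and the grasp point (between the pads) lies 6 mm ahead of it (nose_length is the distance from the TCP to the fingertips, in m); z points along the fingers, x is the direction in which the jaws open and shut, and the axes are right-handed (so a half turn about z gives the same grasp; the last joint's range is limited). The gripper opens to 85 mm and grips with 20 to 120 N. Pads are 22 mm wide; open, the fingers measure 114 mm over their backs; the gripper's body (76 mm by 85 mm) begins 54 mm behind the grasp point. The pads swing forward as they close: fully open they stand 13 mm farther back than shut.
Start: joints at [1.216, 0.576, 0.025, 1.437, -0.015, 1.129, -0.057], TCP at [0.181, -0.65, 0.256] pointing down, gripper open.
Joint ranges: [-2.76, 2.76], [-0.34, 2.15], [-1.52, 1.57], [0.19, 2.46], [-1.09, 4.23], [0.17, 1.99], [-2.82, 2.82]. Speed limits (rad/s): [2.22, 2.22, 3.01, 3.01, 3.14, 3.14, 3.14].

### API

Orientations are given as a rotation vector (axis times angle).
In Python, from cell import state, get_image, camera_info, close_job, search_frame, regions_of, pinpoint, nose_length gives the robot as it stands.
- The arm moves only by the tool arm_command, never from a script. Its argument "motion" is a list of rows, each a list of 3 entries, a list of its own where there are three numbers: the opening, from 0 (shut) to 1 (fully open), then the shift along the tool's x, y, z each as a share of 0.025 m, from -1 to 1, then the turn about the tool's z as a share of 120 degrees, from -1 to 1. In form: [[jaw, [tx, ty, tz], yaw], ...]. A call has 1 to 12 rows; each row shifts and turns the commanded pose from where the row before left it, along the tool's axes as they then stand; what a row does not reach is not made up. A row lasts 1/10 s, in which the tool goes at most 50 mm and 8.59 degrees, less where a joint would pass 70% of its speed; a pose out of reach is approached as far as the arm can. A call with a number of a shift or a turn outside -1 to 1 is refused whole. A call with a gripper value outside its range is refused whole. The fingers move at their own pace and stop on an object; "grip_force" is the grip in N (left out, the last holds). Time passes only in rows, so rows that do not move let the fingers close. It gives the time, the measured TCP pose, the force and the opening at its end, in the units of the state.
- state(): the state, without advancing time (a new reading comes with each control period).
- get_image(name): name is "side" or "top"; returns the picture (384x512x3 uint8, red, green, blue); there is no depth.
- camera_info(name): a dict with "camera_matrix" (3x3 intrinsics, pixels), "T" (4x4, takes a point from camera to world coordinates). Camera axes: x right, y down, z forward; pixel columns grow to the right and rows downward; lengths in m; the calibration is good to about 2 mm. A picture is of the moment at which its call begins. camera_info takes no time and is no camera call.
- close_job(): hands the job in, once; it reports no verdict.
Trained networks look in the newest picture that a camera, given by its name, has taken for a name from the list of things; names that differ only in an ending like _2 or _b are one class to them, and where a whole thing is asked for, a point or a joint stands for the part that bears it (a point fixed in the world has none). Each returns a list of dicts, best first, with "score" (0 to 1); they miss things now and then, are a little off and sometimes report something else, mostly with a low value. They report only what shows in the picture. A call takes as long as a camera call. They do not tell look-alikes from the thing itself.
- search_frame(camera, label): "bbox" ([left, top, right, bottom] as shares, 0 to 1, of the picture: columns of its width, rows of its height, round what is visible of it).
- regions_of(camera, label): "pixels" (384x512 bool, what is visible of it) and "bbox" ([left, top, right, bottom] as shares, 0 to 1, of the picture: columns of its width, rows of its height, round what is visible of it).
- pinpoint(camera, label): "xy" ([column, row] as shares, 0 to 1, of the picture: columns of its width, rows of its height: a listed point, or the origin of a listed thing).
The state is a dict: "t": time; "q": joint angles; "joint_velocities": joint speeds; "joint_efforts": joint torques, N m; "position": TCP position; "ee_rot": TCP orientation; "ft_force": force on the tool from outside, world axes, zero at the start; "torque": the same for the moment, N m; "opening": finger opening in m.
Only numpy, scipy, OpenCV 4.12 (cv2) and the standard library are available. Lean on these libraries where they do the work, as an engineer would, in place of code of your own. Each camera call takes 0.05 s, during which the arm holds its last target. There are 200 camera calls.

### The job

The balance check is done: put the four steel check weights back into their wooden storage block, in order of size along the row, each standing upright and fully down in the seat made for it (largest weight in the largest seat, smallest in the smallest). Handle them gently, without dropping a weight or knocking one over, and leave the amber dropper bottle and the vial with the yellow sample standing where they are.

Things in the scene. Friction and masses are not known exactly. Their poses are not given: they have to be found in the camera images.
- weight_500: Bare steel check weight, 500 g, the largest of the four: an upright cylinder 40 mm in diameter and 48 mm tall to its shoulder, with a narrower knob (about 25 mm across) on top, 66 mm tall in all; 500 g, stands loose on the bench. Origin: centre of its underside; z up along its axis.
- weight_200: Bare steel check weight, 200 g, the second largest of the four: an upright cylinder 30 mm in diameter and 34 mm tall to its shoulder, with a narrower knob (about 19 mm across) on top, 48 mm tall in all; 200 g, stands loose on the bench. Origin: centre of its underside; z up along its axis.
- weight_100: Bare steel check weight, 100 g, the second smallest of the four: an upright cylinder 23 mm in diameter and 28 mm tall to its shoulder, with a narrower knob (about 14 mm across) on top, 40 mm tall in all; 100 g, stands loose on the bench. Origin: centre of its underside; z up along its axis.
- weight_50: Bare steel check weight, 50 g, the smallest of the four: an upright cylinder 16 mm in diameter and 24 mm tall to its shoulder, with a narrower knob (about 10 mm across) on top, 33 mm tall in all; 50 g, stands loose on the bench. Origin: centre of its underside; z up along its axis.
- seat_500 (a point): The largest of four empty round seats in a row in the wooden storage block, for the 500 g weight (40 mm across): 50 mm wide, 10 mm deep, flat felt floor, rim chamfered 3 mm. Point: centre of the floor, 20 mm above the bench; y along the row towards the smallest seat, z up. Block: light wooden bar 76 x 236 mm, top 30 mm above the bench, on a dark flange 90 x 250 x 8 mm, fixed.
- seat_200 (a point): The second largest of four empty round seats in a row in the wooden storage block, for the 200 g weight (30 mm across): 40 mm wide, 10 mm deep, flat felt floor, rim chamfered 3 mm. Point: centre of the floor, 20 mm above the bench; y along the row towards the smallest seat, z up. 62 mm from the largest seat's centre.
- seat_100 (a point): The second smallest of four empty round seats in a row in the wooden storage block, for the 100 g weight (23 mm across): 33 mm wide, 10 mm deep, flat felt floor, rim chamfered 3 mm. Point: centre of the floor, 20 mm above the bench; y along the row towards the smallest seat, z up. 54 mm from the second largest's centre.
- seat_50 (a point): The smallest of four empty round seats in a row in the wooden storage block, for the 50 g weight (16 mm across): 26 mm wide, 10 mm deep, flat felt floor, rim chamfered 3 mm. Point: centre of the floor, 20 mm above the bench; y along the row towards the smallest seat, z up. 48 mm from the second smallest's centre.
- dropper_amber: Bystander: small amber dropper bottle with a black cap, 38 mm across, 84 mm tall, loose among the weights. Origin: centre of its underside, z up.
- vial_yellow: Bystander: small clear sample vial with yellow content and black screw cap, 22 mm across, 44 mm tall, loose among the weights. Origin: centre of its underside, z up.
There are look-alikes about, which are no part of the job. What is shaped like the weight_200 but green is not meant.

How it is judged:
At the end, for the whole second after the job is handed in: Each of the four weights stands released, upright (within 0.1 rad) and at rest on the floor of its own seat: within 8 mm of the seat's centre and within 4 mm of the floor's height (horizontal distance between weight_500 and seat_500 below 0.008 m and z of weight_500 in the frame of seat_500 between -0.004 and 0.004 m and angle between each of weight_500, weight_200, weight_100, weight_50's own z axis and vertical below 0.1 rad and linear speed of each of weight_500, weight_200, weight_100, weight_50 below 0.02 m/s and contact force between each of weight_500, weight_200, weight_100, weight_50 and the fingers below 0.05 N and horizontal distance between weight_200 and seat_200 below 0.008 m and z of weight_200 in the frame of seat_200 between -0.004 and 0.004 m and horizontal distance between weight_100 and seat_100 below 0.008 m and z of weight_100 in the frame of seat_100 between -0.004 and 0.004 m and horizontal distance between weight_50 and seat_50 below 0.008 m and z of weight_50 in the frame of seat_50 between -0.004 and 0.004 m); the robot touches nothing.
It fails at once if the dropper bottle is shifted by more than 25 mm or knocked over (distance of dropper_amber from where it was at the start of the episode above 0.025 m or angle between dropper_amber's own z axis and vertical above 0.5 rad).
It fails at once if the vial is shifted by more than 25 mm or knocked over (distance of vial_yellow from where it was at the start of the episode above 0.025 m or angle between vial_yellow's own z axis and vertical above 0.5 rad).
It fails at once if a weight is dropped (falls freely from more than about 30 mm) ((linear speed of weight_500 above 0.75 m/s and contact force between weight_500 and the fingers below 0.02 N) or (linear speed of weight_200 above 0.75 m/s and contact force between weight_200 and the fingers below 0.02 N) or (linear speed of weight_100 above 0.75 m/s and contact force between weight_100 and the fingers below 0.02 N) or (linear speed of weight_50 above 0.75 m/s and contact force between weight_50 and the fingers below 0.02 N)).
It fails at once if a weight is knocked over (angle between any of weight_500, weight_200, weight_100, weight_50's own z axis and vertical above 0.7 rad).
It also fails if it takes over 109 s, if anything falls off the work surface, if the arm or the gripper's body presses on something with over 40 N, if the wrist force passes 120 N, or if a joint passes its speed limit or range.

## Working session

There is one attempt and no reset: what is moved stays moved. The work goes in short steps, Python scripts to look and compute and a tool call to move; the robot and the scene stay as the last step left them, time stands still between calls to the robot, and variables do not carry over. Pictures are saved under pics/ and viewed, about 12 in all and at most 16, crops included, and the job is handed in when it is done.

Besides the shell and the picture viewer there is one more tool, called after "Call:" by a JSON object that holds its "name" and its "arguments". arm_command: Moves the arm, as the interface text tells. Its arguments: {"type":"object","properties":{"motion":{"type":"array"},"grip_force":{"type":"number"}},"required":["motion"]}

```bash
mkdir -p pics
cat > h.py <<'E'
import numpy as np, cv2
from cell import *
def snap(c,fn=None):
    im=get_image(c)
    if fn: cv2.imwrite('pics/'+fn,im[:,:,::-1])
    return im
def ray(c,u,v,z):
    i=camera_info(c);K=np.array(i['camera_matrix']);T=np.array(i['T'])
    d=T[:3,:3]@np.linalg.solve(K,[u,v,1]);o=T[:3,3]
    return o+d*(z-o[2])/d[2]
def proj(c,p):
    i=camera_info(c);K=np.array(i['camera_matrix']);T=np.array(i['T'])
    q=K@(T[:3,:3].T@(np.array(p)-T[:3,3]));return q[:2]/q[2]
E
python3 - <<'E'
from h import *
np.set_printoptions(precision=4,suppress=True)
for c in('top','side'):
    snap(c,c+'0.png'); i=camera_info(c); print(c,i['camera_matrix'],i['T'])
    for n in ['weight_500','weight_200','weight_100','weight_50','dropper_amber','vial_yellow','seat_500','seat_200','seat_100','seat_50']:
        z=0.02 if 'seat' in n else 0
        for r in pinpoint(c,n)[:3]:
            u,v=np.array(r['xy'])*[512,384]
            print(n,round(r['score'],2),round(u),round(v),ray(c,u,v,z)[:2])
print(state(),nose_length)
E
```

```text
top [[360.0357   0.     254.432 ]
 [  0.     360.0357 194.4082]
 [  0.       0.       1.    ]] [[ 0.0174 -0.9903  0.138   0.4071]
 [-0.9997 -0.0195 -0.0137  0.0313]
 [ 0.0163 -0.1377 -0.9903  1.0831]
 [ 0.      0.      0.      1.    ]]
weight_500 0.59 177 225 [0.4619 0.247 ]
weight_500 0.54 143 195 [0.5481 0.3525]
weight_500 0.48 150 167 [0.6372 0.3381]
weight_200 0.59 177 225 [0.4619 0.247 ]
weight_200 0.54 143 195 [0.5481 0.3525]
weight_200 0.48 150 167 [0.6372 0.3381]
weight_100 0.59 177 225 [0.4619 0.247 ]
weight_100 0.54 143 195 [0.5481 0.3525]
weight_100 0.48 150 167 [0.6372 0.3381]
weight_50 0.59 177 225 [0.4619 0.247 ]
weight_50 0.54 143 195 [0.5481 0.3525]
weight_50 0.48 150 167 [0.6372 0.3381]
dropper_amber 0.5 336 165 [ 0.656  -0.2325]
vial_yellow 0.4 373 191 [ 0.5766 -0.3448]
seat_500 0.88 271 201 [ 0.5349 -0.0322]
seat_500 0.82 252 171 [0.6268 0.0245]
seat_500 0.77 281 217 [ 0.4899 -0.0638]
seat_200 0.88 271 201 [ 0.5349 -0.0322]
seat_200 0.82 252 171 [0.6268 0.0245]
seat_200 0.77 281 217 [ 0.4899 -0.0638]
seat_100 0.88 271 201 [ 0.5349 -0.0322]
seat_100 0.82 252 171 [0.
[... 1247 characters left out ...]
eat_100 0.79 232 197 [0.6449 0.0214]
seat_100 0.59 266 190 [ 0.5516 -0.049 ]
seat_50 0.91 285 192 [ 0.4904 -0.0504]
seat_50 0.79 232 197 [0.6449 0.0214]
seat_50 0.59 266 190 [ 0.5516 -0.049 ]
{'t': 1.1, 'q': array([ 1.2162,  0.5757,  0.0249,  1.4371, -0.015 ,  1.129 , -0.0565]), 'joint_velocities': array([ 0.0007,  0.0003, -0.0006,  0.0011, -0.0028, -0.0005,  0.0021]), 'joint_efforts': array([ -0.0001, -76.552 ,   2.2492, -28.6294,   0.0155,   0.003 ,
        -0.    ]), 'position': array([ 0.1806, -0.6504,  0.2563]), 'ee_rot': array([-2.5009,  1.9012,  0.    ]), 'ft_force': array([-0.7166,  0.83  ,  0.1039]), 'torque': array([ 0.0394,  0.0359, -0.0335]), 'opening': 0.08529173885782419} 0.025
```

Run:
```python
import cv2
for c in('top','side'):
    a=cv2.imread(f'pics/{c}0.png'); cv2.imwrite(f'pics/{c}0b.png',cv2.resize(a,(768,576),interpolation=cv2.INTER_CUBIC))
```

```text
(no output)
```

View pics/top0b.png

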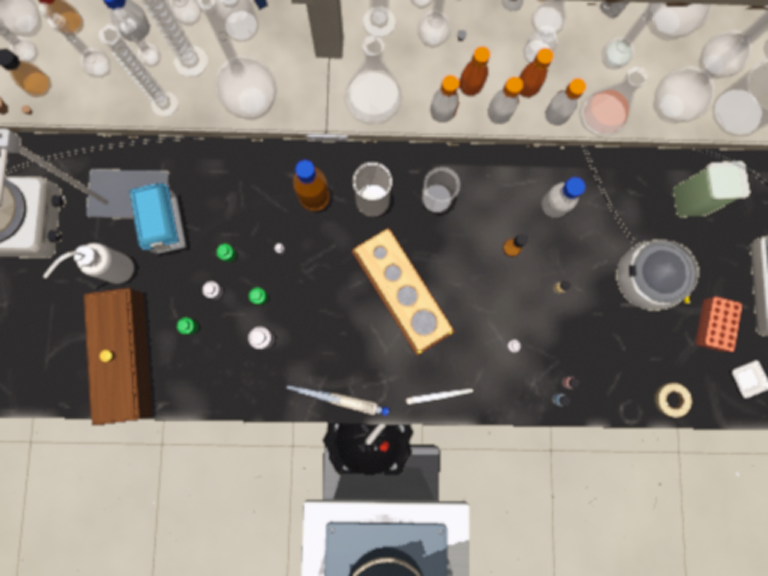

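View pics/side0b.png

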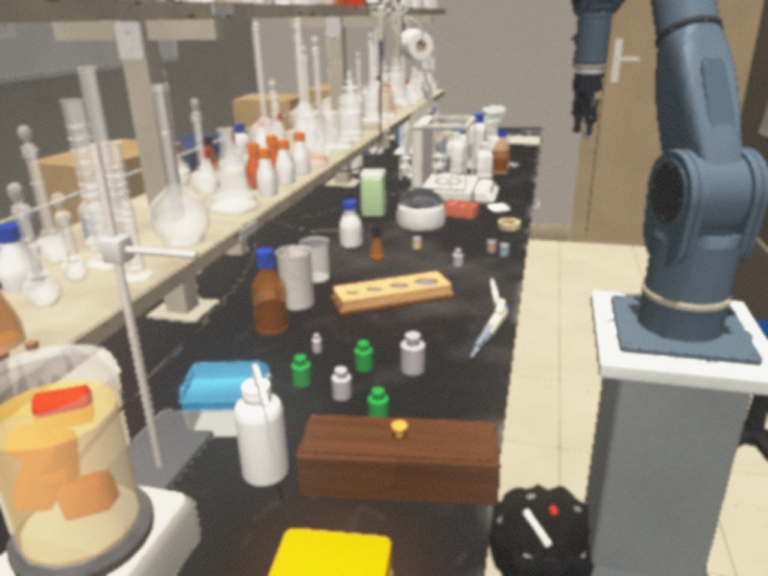

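```bash
cat >> h.py <<'E'
from scipy.optimize import minimize, least_squares
D={'500':(.04,.048,.025,.066),'200':(.03,.034,.019,.048),'100':(.023,.028,.014,.04),'50':(.016,.024,.010,.033)}
def fillmask(c,hulls,S=4):
    m=np.zeros((384*S,512*S),np.uint8)
    for P in hulls:
        q=np.array([proj(c,p) for p in P]); cv2.fillConvexPoly(m,cv2.convexHull((((q+.5)*S)-.5).round().astype(np.int32)),1)
    return cv2.resize(m.astype(np.float32),(512,384),interpolation=cv2.INTER_AREA)
A=np.linspace(0,2*np.pi,24)
def cyl(x,y,d,a,b): return [(x+d/2*np.cos(t),y+d/2*np.sin(t),z) for t in A for z in(a,b)]
def wmask(c,n,x,y):
    d,h,k,H=D[n]; return fillmask(c,[cyl(x,y,d,0,h),cyl(x,y,k,h,H)])
def cen(m):
    v,u=np.nonzero(m>0);w=m[v,u].astype(float);return np.array([(u*w).sum(),(v*w).sum()])/w.sum()
def locw(c,n,mask):
    x=ray(c,*cen(mask.astype(np.float32)),D[n][1]/2)[:2]
    for _ in range(3):
        m=wmask(c,n,*x); x=x+(ray(c,*cen(mask.astype(np.float32)),.02)-ray(c,*cen(m),.02))[:2]
    m=wmask(c,n,*x); return x,float(m.sum()),int(mask.sum()),float(np.minimum(m,mask).sum()/np.maximum(m,mask).sum())
E
python3 - <<'E'
from h import *
np.set_printoptions(precision=4,suppress=True)
ap={'500':(.455,.25),'200':(.55,.345),'100':(.46,-.24),'50':(.645,.22)}
for c in('top','side'):
    im=snap(c)
    np.save(c+'.npy',im)
    R=regions_of(c,'weight_500'); 
    for r in R:
        m=r['pixels']; 
        if m.sum()==0: continue
        u,v=cen(m.astype(np.float32)); p=ray(c,u,v,.02)[:2]; n=min(ap,key=lambda k:np.hypot(*(p-ap[k])))
        col=im[m].mean(0).astype(int)
        print(c,round(r['score'],2),(round(u),round(v)),col,n,locw(c,n,m))
    # wood block
    h=cv2.cvtColor(im,cv2.COLOR_RGB2HSV)
    for n in ('seat_500',):
        for r in pinpoint(c,n):
            u,v=np.array(r['xy'])*[512,384]; print(n,round(r['score'],2),(round(u,1),round(v,1)),ray(c,u,v,.02)[:2])
    w=cv2.inRange(h,(12,70,120),(28,200,255)); n,l,s,ce=cv2.connectedComponentsWithStats(w)
    q0=proj(c,(.57,-.01,.03))
    k=min(range(1,n),key=lambda k:np.hypot(*(ce[k]-q0))-s[k,4]*.05)
    pts=np.argwhere(l==k)[:,::-1]; hull=cv2.convexHull(pts.astype(np.int32))
    t=np.zeros((384,512),np.float32); cv2.fillConvexPoly(t,hull,1)
    def bm(x):
        R=np.array([[np.cos(x[2]),-np.sin(x[2])],[np.sin(x[2]),np.cos(x[2])]])
        return fillmask(c,[[(*(R@(a,b)+x[:2]),z) for a in(-.038,.038) for b in(-.118,.118) for z in(.008,.03)]])
    f=lambda x:float(np.abs(bm(x)-t).sum())
    # y axis of block = (-sin,cos)
    o=minimize(f,[.57,-.01,-.45],method='Nelder-Mead',options=dict(initial_simplex=[[.57,-.01,-.45],[.58,-.01,-.45],[.57,0,-.45],[.57,-.01,-.55]],xatol=2e-4,fatol=.1))
    x=o.x; print('block',c,x,o.fun,t.sum())
    for s in(0,.062,.116,.164): print('  seat',x[:2]+(s-.076)*np.array([-np.sin(x[2]),np.cos(x[2])]))
T,S=np.load('top.npy'),np.load('side.npy')
g=lambda im,x,y,w=36:cv2.resize(im[y-w//2:y+w//2,x-w//2:x+w//2],(190,190),interpolation=cv2.INTER_NEAREST)
P=[[(173,225),(141,193),(343,231),(186,165)],[(275,236),(227,255),(305,172),(211,229)]]
cv2.imwrite('pics/crop1.png',np.vstack([np.hstack([g(im,*p) for p in row]) for im,row in zip((T,S),P)])[:,:,::-1])
E
```

```text
top 0.56 (174, 225) [204 196 198] 500 (array([0.4594, 0.2495]), 200.1875, 189, 0.9195438027381897)
top 0.51 (172, 198) [ 59 160  85] 200 (array([0.5411, 0.2617]), 112.3125, 117, 0.9159268736839294)
top 0.41 (151, 169) [ 51 146  75] 200 (array([0.6278, 0.3289]), 119.5625, 127, 0.9122636914253235)
seat_500 0.89 (np.float64(280.4), np.float64(211.5)) [ 0.5055 -0.0614]
seat_500 0.75 (np.float64(261.3), np.float64(181.2)) [ 0.5956 -0.0034]
seat_500 0.7 (np.float64(251.6), np.float64(167.8)) [0.6359 0.0265]
block top [ 0.5577 -0.0258 -0.996 ] 390.6875 2508.0
  seat [ 0.4939 -0.0672]
  seat [ 0.546  -0.0335]
  seat [ 0.5913 -0.0041]
  seat [0.6316 0.022 ]
side 0.8 (275, 236) [166 158 157] 500 (array([0.4581, 0.249 ]), 419.5625, 405, 0.9577088356018066)
side 0.75 (243, 238) [ 61 138  71] 200 (array([0.5411, 0.2614]), 226.8125, 212, 0.927257776260376)
side 0.68 (252, 269) [ 61 145  72] 200 (array([0.4819, 0.3901]), 288.8125, 222, 0.7637030482292175)
side 0.67 (201, 248) [ 64 137  75] 200 (array([0.6251, 0.3328]), 248.25, 204, 0.8212937116622925)
side 0.58 (228, 256) [168 161 160] 200 (array([0.5512, 0.3523]), 263.625, 247, 0.9214487075805664)
side 0.42 (211, 229) [156 149 148] 50 (array([0.6381, 0.2262]), 74.625, 62, 0.8081058859825134)
seat_500 0.84 (np.float64(281.4), np.float64(189.1)) [ 0.5051 -0.0689]
seat_500 0.75 (np.float64(267.6), np.float64(190.8)) [ 0.5456 -0.0462]
seat_500 0.62 (np.float64(246.0), np.float64(199.3)) [0.5959 0.0311]
seat_500 0.62 (np.float64(234.4), np.float64(196.3)) [0.6374 0.0169]
block side [ 52.8055 -63.045   35.2394] 9285.1875 9285.0
  seat [ 52.7576 -62.986 ]
  seat [ 52.7966 -63.0341]
  seat [ 52.8307 -63.076 ]
  seat [ 52.8609 -63.1133]
```

View pics/crop1.png

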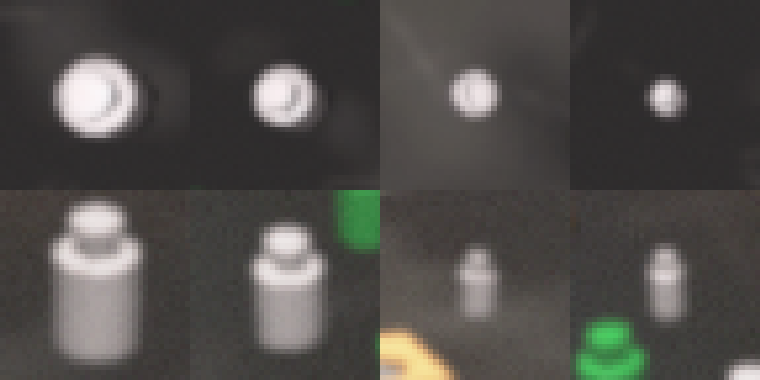

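The crop shows the four bare steel weights: 500 at top px (173,225), 200 at (141,193), 100 at (343,231), 50 at (186,165). Their sizes fall in that order, and the three green ones are the look-alikes. Now I'll refine the weights and the block.

Run:
```python
from h import *
np.set_printoptions(precision=4,suppress=True)
ap={'500':(.459,.249),'200':(.551,.350),'100':(.46,-.24),'50':(.638,.225)}
for c in('top','side'):
    im=np.load(c+'.npy').astype(int)
    for n,a in ap.items():
        m0=wmask(c,n,*a); win=cv2.dilate((m0>0).astype(np.uint8),np.ones((9,9)))
        br=im.min(2).astype(float); bg=np.median(br[(win>0)&(m0==0)]); fg=np.percentile(br[m0>.9],40)
        m=((br>bg+.5*(fg-bg))&(win>0)).astype(np.uint8)
        k,l,s,ce=cv2.connectedComponentsWithStats(m); m=l==1+np.argmax(s[1:,4])
        print(c,n,*locw(c,n,m))
    h=cv2.cvtColor(im.astype(np.uint8),cv2.COLOR_RGB2HSV)
    x0=[.558,-.025,-.996]
    def bm(x,z=(.008,.03),w=(.038,.118)):
        R=np.array([[np.cos(x[2]),-np.sin(x[2])],[np.sin(x[2]),np.cos(x[2])]])
        return fillmask(c,[[(*(R@(a,b)+x[:2]),k) for a in(-w[0],w[0]) for b in(-w[1],w[1]) for k in z]])
    win=cv2.dilate((bm(x0)>0).astype(np.uint8),np.ones((15,15)))
    w=((h[:,:,1]>70)&(h[:,:,2]>110)&(win>0)).astype(np.uint8)
    k,l,s,ce=cv2.connectedComponentsWithStats(w); pts=np.argwhere(l==1+np.argmax(s[1:,4]))[:,::-1]
    t=np.zeros((384,512),np.float32); cv2.fillConvexPoly(t,cv2.convexHull(pts.astype(np.int32)),1)
    f=lambda x:float(np.abs(bm(x)-t).sum())
    o=minimize(f,x0,method='Nelder-Mead',options=dict(initial_simplex=[x0,[.568,-.025,-.996],[.558,-.015,-.996],[.558,-.025,-1.1]],xatol=2e-4,fatol=.1))
    x=o.x; print('block',c,x,o.fun,t.sum())
    for s in(0,.062,.116,.164): print('  seat',x[:2]+(s-.076)*np.array([-np.sin(x[2]),np.cos(x[2])]))
    inn=cv2.erode((t>0).astype(np.uint8),np.ones((3,3)))
    g=((h[:,:,1]<60)&(inn>0)).astype(np.uint8); k,l,s,ce=cv2.connectedComponentsWithStats(g)
    for i in range(1,k):
        if s[i,4]>8: print('  hole',s[i,4],ce[i],ray(c,*ce[i],.022)[:2])
```

```text
top 500 [0.4599 0.2532] 201.75 175 0.8277744054794312
top 200 [0.5542 0.3568] 121.125 105 0.7831444144248962
top 100 [ 0.4537 -0.2455] 68.8125 71 0.8366174101829529Traceback (most recent call last):
  File "<stdin>", line 11, in <module>
  File "h.py", line 30, in locw
    m=wmask(c,n,*x); x=x+(ray(c,*cen(mask.astype(np.float32)),.02)-ray(c,*cen(m),.02))[:2]
  File "h.py", line 24, in wmask
    d,h,k,H=D[n]; return fillmask(c,[cyl(x,y,d,0,h),cyl(x,y,k,h,H)])
                         ~~~~~~~~^^^^^^^^^^^^^^^^^^^^^^^^^^^^^^^^^^^
  File "h.py", line 19, in fillmask
    q=np.array([proj(c,p) for p in P]); cv2.fillConvexPoly(m,cv2.convexHull((((q+.5)*S)-.5).round().astype(np.int32)),1)
                ~~~~^^^^^
  File "h.py", line 12, in proj
    i=camera_info(c);K=np.array(i['camera_matrix']);T=np.array(i['T'])
ValueError: time passes only in moves, steps and waits
```

```bash
cat >> h.py <<'E'
import functools
camera_info=functools.lru_cache(None)(camera_info)
E
cat > m.py <<'E'
from h import *
np.set_printoptions(precision=4,suppress=True)
ap={'500':(.459,.249),'200':(.551,.350),'100':(.46,-.24),'50':(.638,.225)}
for c in('top','side'):
    im=np.load(c+'.npy').astype(int)
    for n,a in ap.items():
        m0=wmask(c,n,*a); win=cv2.dilate((m0>0).astype(np.uint8),np.ones((9,9)))
        br=im.min(2).astype(float); bg=np.median(br[(win>0)&(m0==0)]); fg=np.percentile(br[m0>.5],40)
        m=((br>bg+.4*(fg-bg))&(np.ptp(im,2)<40)&(win>0)).astype(np.uint8)
        k,l,s,ce=cv2.connectedComponentsWithStats(m); m=l==1+np.argmax(s[1:,4])
        print(c,n,*locw(c,n,m))
    h=cv2.cvtColor(im.astype(np.uint8),cv2.COLOR_RGB2HSV)
    x0=[.558,-.025,-.996]
    def bm(x,z=(.008,.03),w=(.038,.118)):
        R=np.array([[np.cos(x[2]),-np.sin(x[2])],[np.sin(x[2]),np.cos(x[2])]])
        return fillmask(c,[[(*(R@(a,b)+x[:2]),k) for a in(-w[0],w[0]) for b in(-w[1],w[1]) for k in z]])
    win=cv2.dilate((bm(x0)>0).astype(np.uint8),np.ones((15,15)))
    w=((h[:,:,1]>70)&(h[:,:,2]>110)&(win>0)).astype(np.uint8)
    k,l,s,ce=cv2.connectedComponentsWithStats(w); pts=np.argwhere(l==1+np.argmax(s[1:,4]))[:,::-1]
    t=np.zeros((384,512),np.float32); cv2.fillConvexPoly(t,cv2.convexHull(pts.astype(np.int32)),1)
    f=lambda x:float(np.abs(bm(x)-t).sum())
    o=minimize(f,x0,method='Nelder-Mead',options=dict(initial_simplex=[x0,[.568,-.025,-.996],[.558,-.015,-.996],[.558,-.025,-1.1]],xatol=2e-4,fatol=.1))
    x=o.x; print('block',c,x,o.fun,t.sum())
    for s in(0,.062,.116,.164): print('  seat',x[:2]+(s-.076)*np.array([-np.sin(x[2]),np.cos(x[2])]))
    inn=cv2.erode((t>0).astype(np.uint8),np.ones((3,3)))
    g=((h[:,:,1]<60)&(inn>0)).astype(np.uint8); k,l,s,ce=cv2.connectedComponentsWithStats(g)
    for i in range(1,k):
        if s[i,4]>8: print('  hole',s[i,4],ce[i],ray(c,*ce[i],.022)[:2])
E
sed -i 's/^from scipy/import functools\ncamera_info=functools.lru_cache(None)(camera_info)\nfrom scipy/' h.py; python3 m.py
```

```text
top 500 [0.4598 0.2535] 200.9375 189 0.8809164762496948
top 200 [0.5544 0.3558] 121.9375 115 0.823472797870636
top 100 [ 0.4536 -0.2459] 69.1875 75 0.8338632583618164
top 50 [0.6419 0.2262] 35.75 42 0.8002894520759583
block top [ 0.5607 -0.0217 -0.9807] 441.5 2553.0
  seat [ 0.4976 -0.064 ]
  seat [ 0.5491 -0.0295]
  seat [0.594  0.0006]
  seat [0.6338 0.0273]
  hole 47 [252.9787 168.1702] [0.6345 0.0224]
  hole 86 [261.5    181.6047] [ 0.594  -0.0039]
  hole 131 [271.0305 196.8015] [ 0.5487 -0.0329]
  hole 207 [282.3092 214.6377] [ 0.4962 -0.0669]
side 500 [0.4614 0.2457] 414.3125 452 0.9147672057151794
side 200 [0.5546 0.3478] 259.5 287 0.8820490837097168
side 100 [ 0.4546 -0.2464] 73.6875 88 0.8116246461868286
side 50 [0.6423 0.22  ] 73.6875 93 0.7851405739784241
block side [ 0.5604 -0.0155 -1.0429] 354.5625 1630.0
  seat [ 0.4948 -0.0538]
  seat [ 0.5483 -0.0225]
  seat [0.595  0.0047]
  seat [0.6364 0.0288]
  hole 29 [284. 188.] [ 0.4977 -0.0748]
  hole 10 [265.5 190.6] [ 0.5515 -0.0419]
```

Call:
{"name": "arm_command", "arguments": {"motion": [[0.65,[0,0,0],-0.07],[0.65,[0,0,0],-0.07],[0.65,[-0.43,-1,0],-0.004],[0.65,[-0.43,-1,0],0],[0.65,[-0.43,-1,0],0],[0.65,[-0.43,-1,0],0],[0.65,[-0.43,-1,0],0],[0.65,[-0.43,-1,0],0],[0.65,[-0.43,-1,0],0],[0.65,[-0.43,-1,0],0],[0.65,[-0.43,-1,0],0],[0.65,[-0.43,-1,0],0]], "grip_force": 30}}

```text
t: 2.6
position: [0.3332, -0.4238, 0.2565]
ee_rot: [2.758, -1.504, 0.001]
ft_force: [0.8, -0.3, 0.5]
opening: 0.0557
```

Call:
{"name": "arm_command", "arguments": {"motion": [[0.65,[-0.43,-1,0.3],0],[0.65,[-0.43,-1,0.3],0],[0.65,[-0.43,-1,0.4],0],[0.65,[-0.43,-1,0.5],0],[0.65,[-0.43,-1,0.5],0],[0.65,[-0.43,-1,0.5],0],[0.65,[-0.43,-1,0.5],0],[0.65,[0,0,0.5],0],[0.65,[0,0,0.5],0],[0.65,[0,0,0],0]]}}

```text
t: 3.6
position: [0.4385, -0.2662, 0.1551]
ee_rot: [2.759, -1.503, -0.004]
ft_force: [-0.2, -0.2, 1.0]
opening: 0.0557
```

```bash
cat >> h.py <<'E'
from scipy.spatial.transform import Rotation as Ro
def go(x,y,z):
    s=state();R=Ro.from_rotvec(s['ee_rot']).as_matrix();p=np.array(s['position'])
    print('t',round(s['t'],1),'p',p.round(4),'open',round(s['opening'],4),'F',np.round(s['ft_force'],1),'thx',np.degrees(np.arctan2(R[1,0],R[0,0])).round(1),'tilt',np.degrees(np.arccos(-R[2,2])).round(2))
    print('to',(x,y,z),'units',(R.T@(np.array([x,y,z])-p)/.025).round(2))
E
python3 - <<'E'
from h import *
snap('top','t1.png');snap('side','s1.png')
go(.454,-.246,.12)
a=cv2.imread('pics/t1.png');b=cv2.imread('pics/s1.png')
u,v=map(int,proj('top',(.454,-.246,.03)));q,w=map(int,proj('side',(.454,-.246,.05)))
g=lambda im,x,y:cv2.resize(im[y-40:y+40,x-40:x+40],(400,400))
cv2.imwrite('pics/c2.png',np.hstack([g(a,u,v),g(b,q,w)]))
E
```

```text
t 3.7 p [ 0.4391 -0.2669  0.1565] open 0.0555 F [ 0.5  0.5 -0.1] thx -57.2 tilt 0.01
to (0.454, -0.246, 0.12) units [-0.38 -0.95  1.46]
```

View pics/c2.png

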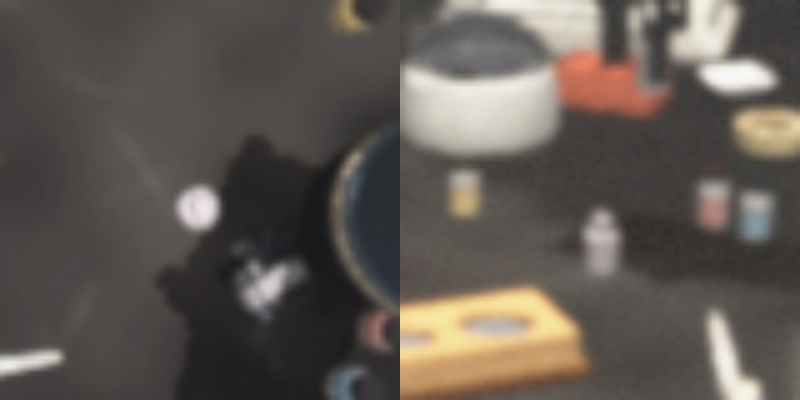

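Call:
{"name": "arm_command", "arguments": {"motion": [[0.65,[-0.19,-0.47,0.5],0],[0.65,[-0.19,-0.48,0.8],0],[0.65,[0,0,0.8],0],[0.65,[0,0,0.5],0],[0.65,[0,0,0],0]]}}

```text
t: 4.2
position: [0.4536, -0.2447, 0.0898]
ee_rot: [-2.758, 1.503, 0.004]
ft_force: [-1.2, 0.2, -0.3]
opening: 0.0556
```

Run:
```python
from h import *
snap('top','t2.png');snap('side','s2.png')
go(.454,-.246,.039)
a=cv2.imread('pics/t2.png');b=cv2.imread('pics/s2.png')
u,v=map(int,proj('top',(.454,-.246,.03)));q,w=map(int,proj('side',(.454,-.246,.05)))
print(proj('side',(.454,-.246,.065))-(q,w),proj('top',(.454,-.246,.065))-(u,v))
g=lambda im,x,y:cv2.resize(im[y-25:y+25,x-25:x+25],(400,400))
cv2.imwrite('pics/c3.png',np.hstack([g(a,u,v),g(b,q,w)]))
```

```text
t 4.3 p [ 0.4542 -0.2454  0.0914] open 0.0556 F [ 0.1 -0.2  0.9] thx -57.2 tilt 0.01
to (0.454, -0.246, 0.039) units [0.01 0.02 2.09]
[ 0.28789458 -3.77108207] [3.86173359 0.4542871 ]
```

View pics/c3.png

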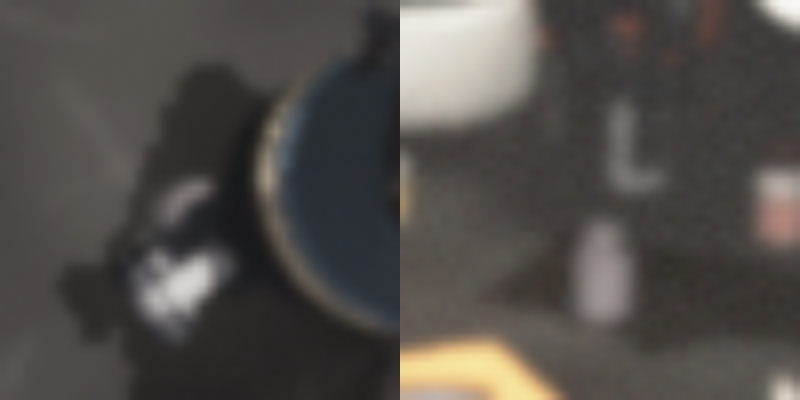

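Call:
{"name": "arm_command", "arguments": {"motion": [[0.65,[0,0,0.5],0],[0.65,[0,0,0.6],0],[0.65,[0,0,0.6],0],[0.65,[0,0,0.4],0],[0.65,[0,0,0],0],[0,[0,0,0],0],[0,[0,0,0],0],[0,[0,0,0],0],[0,[0,0,0],0],[0,[0,0,0],0],[0,[0,0,0],0]]}}

```text
t: 5.4
position: [0.4543, -0.2461, 0.0397]
ee_rot: [-2.758, 1.504, -0.002]
ft_force: [-1.3, 0.1, 6.8]
opening: 0.0211
```

Call:
{"name": "arm_command", "arguments": {"motion": [[0,[0,0,0],0],[0,[0,0,0],0],[0,[0,0,-0.3],0],[0,[0,0,-0.5],0],[0,[0,0,-0.5],0],[0,[0,0,0],0]]}}

```text
t: 6.0
position: [0.4548, -0.2464, 0.0734]
ee_rot: [-2.758, 1.504, -0.005]
ft_force: [0.3, 0.2, -1.1]
opening: 0.0217
```

Run:
```python
from h import *
snap('side','s3.png')
go(.594,-.003,.12)
b=cv2.imread('pics/s3.png')
q,w=map(int,proj('side',(.454,-.246,.05)))
g=lambda im,x,y:cv2.resize(im[y-25:y+25,x-25:x+25],(400,400))
cv2.imwrite('pics/c4.png',g(b,q,w))
```

```text
t 6.0 p [ 0.4545 -0.2462  0.0726] open 0.0214 F [-0.4  1.2  0.1] thx -57.2 tilt 0.14
to (0.594, -0.003, 0.12) units [-5.15 -9.96 -1.89]
```

View pics/c4.png

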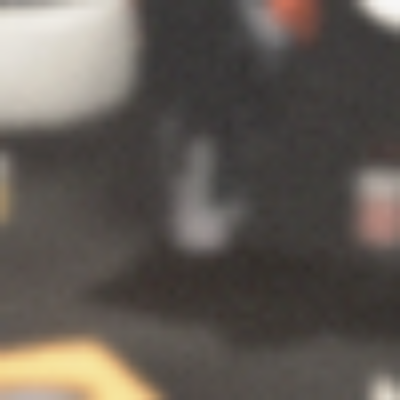

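Call:
{"name": "arm_command", "arguments": {"motion": [[0,[0,0,-0.7],0],[0,[-0.25,-0.46,-0.7],0],[0,[-0.49,-0.95,-0.5],0],[0,[-0.49,-0.95,0],0],[0,[-0.49,-0.95,0],0],[0,[-0.49,-0.95,0],0],[0,[-0.49,-0.95,0],0],[0,[-0.49,-0.95,0],0],[0,[-0.49,-0.95,0],0],[0,[-0.49,-0.95,0],0],[0,[-0.49,-0.95,0],0],[0,[-0.49,-0.95,0],0]]}}

```text
t: 7.25
position: [0.5936, -0.0018, 0.1184]
ee_rot: [2.758, -1.504, -0.001]
ft_force: [0.5, -0.3, -0.9]
opening: 0.0216
```

Call:
{"name": "arm_command", "arguments": {"motion": [[0,[-0.49,-0.95,0],0],[0,[0,0,0.4],0],[0,[0,0,0.6],0],[0,[0,0,0],0],[0,[0,0,0],0]]}}

```text
t: 7.75
position: [0.6062, 0.0198, 0.0934]
ee_rot: [2.757, -1.504, -0.002]
ft_force: [0.6, 0.2, -0.7]
opening: 0.0217
```

Run:
```python
from h import *
snap('side','s4.png');snap('top','t4.png')
go(.594,-.0035,.0605)
a=cv2.imread('pics/t4.png');b=cv2.imread('pics/s4.png')
u,v=map(int,proj('top',(.594,-.003,.03)));q,w=map(int,proj('side',(.594,-.003,.05)))
g=lambda im,x,y:cv2.resize(im[y-40:y+40,x-40:x+40],(400,400))
cv2.imwrite('pics/c5.png',np.hstack([g(a,u,v),g(b,q,w)]))
```

```text
t 7.8 p [0.6069 0.0199 0.0943] open 0.0214 F [-0.3 -0.3 -0.5] thx -57.2 tilt 0.03
to (0.594, -0.0035, 0.0605) units [0.51 0.94 1.35]
```

View pics/c5.png

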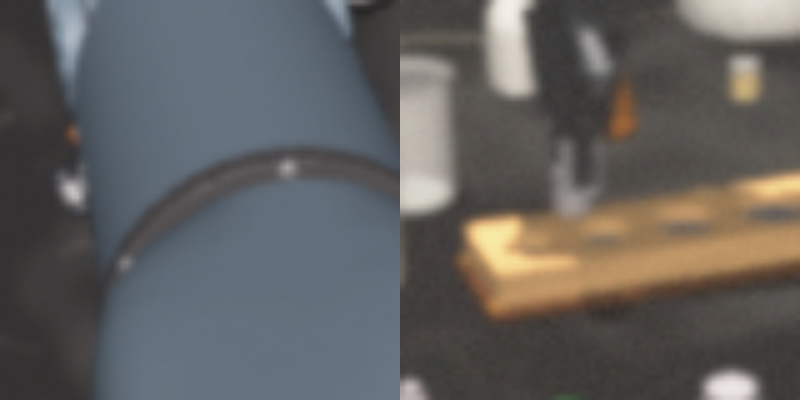

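Call:
{"name": "arm_command", "arguments": {"motion": [[0,[0.25,0.47,0],0],[0,[0.26,0.47,0],0],[0,[0,0,0.2],0],[0,[0,0,0],0],[0,[0,0,0],0]]}}

```text
t: 8.35
position: [0.594, -0.0028, 0.0887]
ee_rot: [-2.758, 1.504, 0.0]
ft_force: [0.2, 0.9, -1.5]
opening: 0.0211
```

Run:
```python
from h import *
snap('side','s5.png')
go(.594,-.0035,.0605)
b=cv2.imread('pics/s5.png')
q,w=map(int,proj('side',(.58,-.01,.05)))
S=8
c=cv2.resize(b[w-35:w+35,q-45:q+45],None,fx=S,fy=S,interpolation=cv2.INTER_CUBIC)
for p,r in zip([(.496,-.067),(.549,-.033),(.594,-.0035),(.634,.023)],(.028,.023,.0195,.016)):
    pts=np.array([proj('side',(p[0]+r*np.cos(t),p[1]+r*np.sin(t),.03)) for t in A])
    cv2.polylines(c,[((pts-(q-45,w-35)+.5)*S).astype(np.int32)],True,(255,0,255),1)
cv2.imwrite('pics/c6.png',c)
```

```text
t 8.4 p [ 0.5941 -0.0026  0.0888] open 0.0217 F [ 0.4 -1.2  0.1] thx -57.2 tilt 0.03
to (0.594, -0.0035, 0.0605) units [0.03 0.02 1.13]
```

View pics/c6.png

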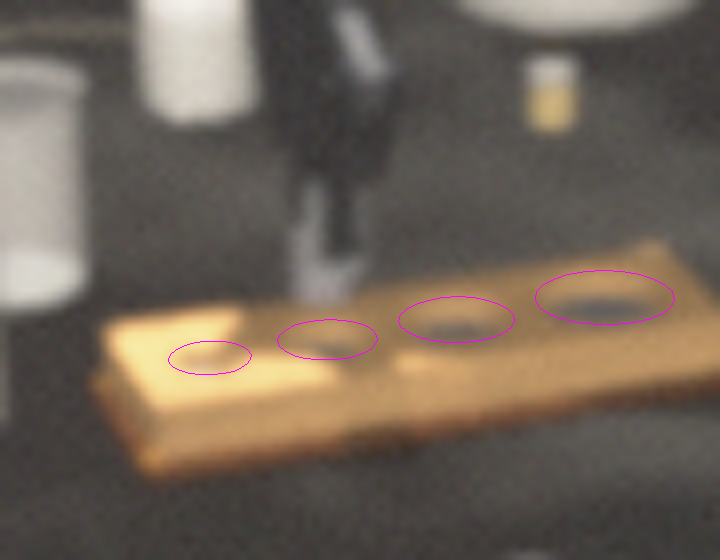

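Call:
{"name": "arm_command", "arguments": {"motion": [[0,[0,0.02,0.4],0],[0,[0,0,0.3],0],[0,[0,0,0.2],0],[0,[0,0,0.12],0],[0,[0,0,0.06],0],[0,[0,0,0],0],[0,[0,0,0],0]]}}

```text
t: 9.1
position: [0.5936, -0.0033, 0.062]
ee_rot: [-2.758, 1.504, -0.0]
ft_force: [-1.1, -0.0, -1.0]
opening: 0.0215
```

Call:
{"name": "arm_command", "arguments": {"motion": [[0,[0,0,0.06],0],[0,[0,0,0.04],0],[0,[0,0,0],0]]}}

```text
t: 9.4
position: [0.5936, -0.0033, 0.0597]
ee_rot: [-2.758, 1.504, -0.001]
ft_force: [-1.1, -0.6, 3.8]
opening: 0.0215
```

Call:
{"name": "arm_command", "arguments": {"motion": [[0.35,[0,0,0],0],[0.45,[0,0,0],0],[0.55,[0,0,0],0],[0.55,[0,0,0],0],[0.55,[0,0,-0.5],0],[0.55,[0,0,-1],0],[0.65,[0,0,-1],0],[0.65,[0,0,-1],0],[0.65,[0,0,-0.5],0]]}}

```text
t: 10.3
position: [0.5944, -0.0033, 0.1623]
ee_rot: [-2.756, 1.503, -0.005]
ft_force: [0.2, -0.2, 0.2]
opening: 0.0556
```

Run:
```python
from h import *
go(.641,.223,.12)
```

```text
t 10.3 p [ 0.5944 -0.0033  0.1623] open 0.0556 F [ 0.2 -0.2  0.2] thx -57.2 tilt 0.2
to (0.641, 0.223, 0.12) units [-6.61 -6.46  1.7 ]
```

Call:
{"name": "arm_command", "arguments": {"motion": [[0.65,[-0.83,-0.81,0],0],[0.65,[-0.83,-0.81,0],0],[0.65,[-0.83,-0.81,0],0],[0.65,[-0.83,-0.81,0],0],[0.65,[-0.83,-0.81,0],0],[0.65,[-0.83,-0.81,0.4],0],[0.65,[-0.83,-0.81,0.6],0],[0.65,[-0.83,-0.81,0.7],0],[0.65,[0,0,0.6],0],[0.65,[0,0,0.6],0],[0.65,[0,0,0],0]]}}

```text
t: 11.4
position: [0.6385, 0.2222, 0.0844]
ee_rot: [2.754, -1.503, -0.003]
ft_force: [0.4, -1.2, -0.1]
opening: 0.0553
```

Run:
```python
from h import *
snap('side','s6.png');snap('top','t6.png')
go(.641,.224,.038)
b=cv2.imread('pics/s6.png');a=cv2.imread('pics/t6.png')
def crop(c,im,p,r,S,bk):
    q,w=map(int,proj(c,p)); o=cv2.resize(im[w-r:w+r,q-r:q+r],None,fx=S,fy=S,interpolation=cv2.INTER_CUBIC)
    for x,y,d,z in bk:
        pts=np.array([proj(c,(x+d/2*np.cos(t),y+d/2*np.sin(t),z)) for t in A]); cv2.polylines(o,[((pts-(q-r,w-r)+.5)*S).astype(np.int32)],True,(255,0,255),1)
    return o
W=[(.641,.224,.016,0),(.641,.224,.016,.024)]
cv2.imwrite('pics/c7.png',np.hstack([crop('top',a,(.641,.224,.03),25,8,W),crop('side',b,(.641,.224,.04),25,8,W)]))
```

```text
t 11.5 p [0.6399 0.2224 0.0868] open 0.0553 F [-0.1 -0.9  0.2] thx -57.3 tilt 0.06
to (0.641, 0.224, 0.038) units [-0.03 -0.07  1.95]
```

View pics/c7.png

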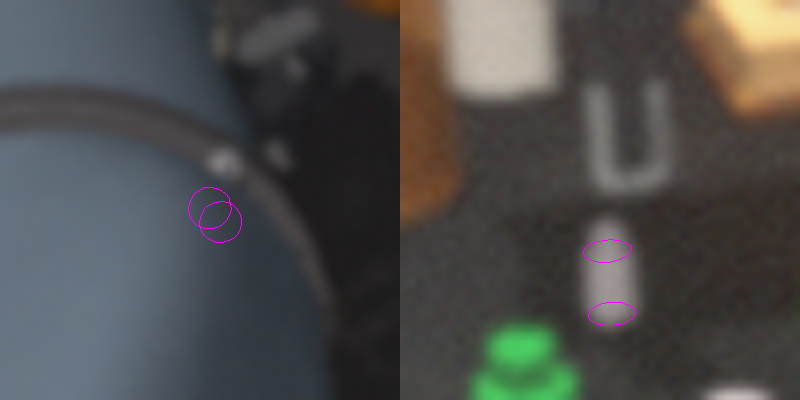

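Call:
{"name": "arm_command", "arguments": {"motion": [[0.65,[-0.03,-0.07,0.4],0],[0.65,[0,0,0.6],0],[0.65,[0,0,0.6],0],[0.65,[0,0,0.35],0],[0.5,[0,0,0],0],[0,[0,0,0],0],[0,[0,0,0],0],[0,[0,0,0],0],[0,[0,0,0],0],[0,[0,0,0],0],[0,[0,0,0],0],[0,[0,0,0],0]]}}

```text
t: 12.7
position: [0.6411, 0.2257, 0.0385]
ee_rot: [-2.758, 1.504, -0.001]
ft_force: [-0.8, 0.1, 3.5]
opening: 0.0141
```

Call:
{"name": "arm_command", "arguments": {"motion": [[0,[0,0,0],0],[0,[0,0,-0.3],0],[0,[0,0,-0.7],0],[0,[0,0,-1],0],[0,[0,0,-1],0],[0,[0,0,0],0]]}}

```text
t: 13.3
position: [0.6425, 0.2261, 0.1169]
ee_rot: [-2.754, 1.502, -0.005]
ft_force: [0.3, 0.7, 0.1]
opening: 0.0141
```

Run:
```python
from h import *
go(.634,.0225,.095)
```

```text
t 13.3 p [0.6425 0.2261 0.1169] open 0.0141 F [0.3 0.7 0.1] thx -57.2 tilt 0.31
to (0.634, 0.0225, 0.095) units [6.66 4.7  0.86]
```

Call:
{"name": "arm_command", "arguments": {"motion": [[0,[0.83,0.59,0],0],[0,[0.83,0.59,0],0],[0,[0.83,0.59,0],0],[0,[0.83,0.59,0],0],[0,[0.83,0.59,0],0],[0,[0.83,0.59,0],0],[0,[0.83,0.59,0],0],[0,[0.83,0.59,0.3],0],[0,[0,0,0.6],0],[0,[0,0,0],0],[0,[0,0,0],0]]}}

```text
t: 14.4
position: [0.6311, 0.0228, 0.0903]
ee_rot: [2.759, -1.503, -0.002]
ft_force: [0.1, -0.3, -0.6]
opening: 0.0141
```

```bash
cat >> h.py <<'E'
def crop(c,im,p,r,S,bk):
    q,w=map(int,proj(c,p)); o=cv2.resize(im[w-r:w+r,q-r:q+r],None,fx=S,fy=S,interpolation=cv2.INTER_CUBIC)
    for x,y,d,z in bk:
        pts=np.array([proj(c,(x+d/2*np.cos(t),y+d/2*np.sin(t),z)) for t in A]); cv2.polylines(o,[((pts-(q-r,w-r)+.5)*S).astype(np.int32)],True,(255,0,255),1)
    return o[:,:,::-1]
E
python3 - <<'E'
from h import *
im=snap('side')
go(.634,.0225,.059)
cv2.imwrite('pics/c8.png',crop('side',im,(.6,.0,.04),32,9,[(.634,.0225,.032,.03),(.594,-.0035,.023,.048),(.594,-.0035,.039,.03)]))
E
```

```text
t 14.4 p [0.6315 0.0231 0.0907] open 0.0144 F [ 0.  -0.6 -0.5] thx -57.1 tilt 0.04
to (0.634, 0.0225, 0.059) units [ 0.07 -0.07  1.27]
```

View pics/c8.png

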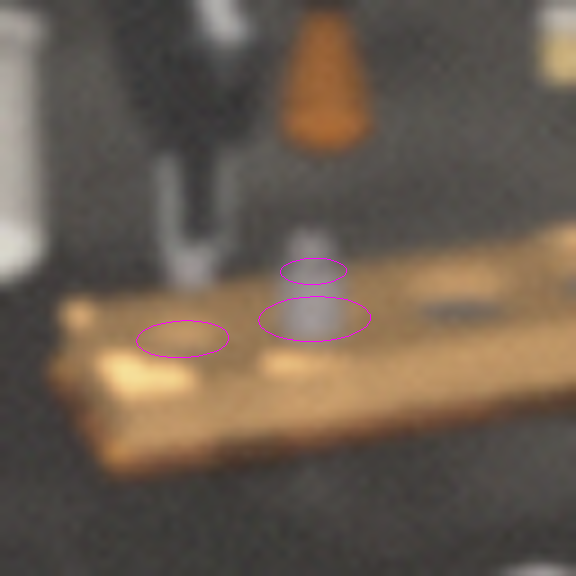

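Call:
{"name": "arm_command", "arguments": {"motion": [[0,[0.07,-0.07,0.2],0],[0,[0,0,0.4],0],[0,[0,0,0.3],0],[0,[0,0,0.2],0],[0,[0,0,0.1],0],[0,[0,0,0.05],0],[0,[0,0,0],0],[0,[0,0,0],0]]}}

```text
t: 15.25
position: [0.6341, 0.0215, 0.0595]
ee_rot: [-2.758, 1.504, -0.0]
ft_force: [-0.3, 0.9, -0.5]
opening: 0.014
```

Call:
{"name": "arm_command", "arguments": {"motion": [[0,[0,0,0.05],0],[0,[0,0,0.04],0],[0,[0,0,0],0]]}}

```text
t: 15.55
position: [0.6345, 0.0216, 0.0583]
ee_rot: [-2.757, 1.504, -0.002]
ft_force: [-1.7, 0.9, 10.4]
opening: 0.0144
```

Call:
{"name": "arm_command", "arguments": {"motion": [[0.25,[0,0,-0.03],0],[0.35,[0,0,0],0],[0.45,[0,0,0],0],[0.55,[0,0,0],0],[0.55,[0,0,-0.5],0],[0.65,[0,0,-1],0],[0.75,[0,0,-1],0],[0.75,[0,0,-1],0],[0.75,[0,0,-0.5],0]]}}

```text
t: 16.45
position: [0.6349, 0.0216, 0.1608]
ee_rot: [-2.756, 1.503, -0.004]
ft_force: [0.4, 0.3, -0.0]
opening: 0.0639
```

Run:
```python
from h import *
go(.5535,.352,.11)
```

```text
t 16.4 p [0.6349 0.0216 0.1608] open 0.0639 F [ 0.4  0.3 -0. ] thx -57.2 tilt 0.2
to (0.5535, 0.352, 0.11) units [-12.88  -4.41   2.03]
```

Call:
{"name": "arm_command", "arguments": {"motion": [[0.75,[-0.92,-0.315,0],0],[0.75,[-0.92,-0.315,0],0],[0.75,[-0.92,-0.315,0],0],[0.75,[-0.92,-0.315,0],0],[0.75,[-0.92,-0.315,0],0],[0.75,[-0.92,-0.315,0],0],[0.75,[-0.92,-0.315,0],0],[0.75,[-0.92,-0.315,0],0],[0.75,[-0.92,-0.315,0],0],[0.75,[-0.92,-0.315,0],0],[0.75,[-0.92,-0.315,0],0],[0.75,[-0.92,-0.315,0],0]]}}

```text
t: 17.65
position: [0.5634, 0.3056, 0.1578]
ee_rot: [2.758, -1.504, -0.0]
ft_force: [-1.0, 0.1, 0.8]
opening: 0.0645
```

Call:
{"name": "arm_command", "arguments": {"motion": [[0.75,[-0.92,-0.315,0.3],0],[0.75,[-0.92,-0.315,0.6],0],[0.75,[0,0,0.7],0],[0.75,[0,0,0.7],0],[0.75,[0,0,0],0],[0.75,[0,0,0],0]]}}

```text
t: 18.25
position: [0.5522, 0.3518, 0.1005]
ee_rot: [2.758, -1.504, -0.0]
ft_force: [0.6, -0.4, 0.5]
opening: 0.0644
```

Run:
```python
from h import *
im=snap('side')
go(.5535,.352,.038)
W=[(.5535,.352,.03,0),(.5535,.352,.03,.034),(.594,-.0035,.023,.048),(.634,.0225,.016,.044)]
cv2.imwrite('pics/c9.png',np.hstack([crop('side',im,(.5535,.352,.05),30,6,W),crop('side',im,(.6,0,.03),30,6,W)]))
```

```text
t 18.3 p [0.5526 0.352  0.1011] open 0.0639 F [ 0.3 -0.  -0.6] thx -57.2 tilt 0.04
to (0.5535, 0.352, 0.038) units [ 0.02 -0.03  2.52]
```

View pics/c9.png

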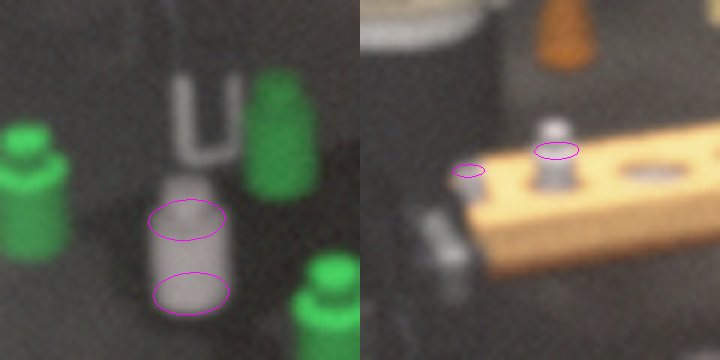

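Call:
{"name": "arm_command", "arguments": {"motion": [[0.75,[0.02,-0.03,0.5],0],[0.75,[0,0,0.6],0],[0.75,[0,0,0.6],0],[0.75,[0,0,0.5],0],[0.75,[0,0,0.28],0],[0.6,[0,0,0],0],[0,[0,0,0],0],[0,[0,0,0],0],[0,[0,0,0],0],[0,[0,0,0],0],[0,[0,0,0],0],[0,[0,0,0],0]], "grip_force": 35}}

```text
t: 19.5
position: [0.5535, 0.3522, 0.0389]
ee_rot: [-2.757, 1.504, -0.001]
ft_force: [0.4, -0.2, 5.3]
opening: 0.0286
```

Call:
{"name": "arm_command", "arguments": {"motion": [[0,[0,0,0],0],[0,[0,0,-0.3],0],[0,[0,0,-0.7],0],[0,[0,0,-1],0],[0,[0,0,-1],0],[0,[0,0,-1],0],[0,[0,0,0],0]]}}

```text
t: 20.2
position: [0.5545, 0.3529, 0.1419]
ee_rot: [-2.754, 1.502, -0.004]
ft_force: [0.4, 1.1, -1.3]
opening: 0.0283
```

Run:
```python
from h import *
go(.5485,-.033,.14)
```

```text
t 20.2 p [0.5545 0.3529 0.1419] open 0.0283 F [ 0.4  1.1 -1.3] thx -57.2 tilt 0.3
to (0.5485, -0.033, 0.14) units [12.85  8.56  0.03]
```

Call:
{"name": "arm_command", "arguments": {"motion": [[0,[0.918,0.611,0],0],[0,[0.918,0.611,0],0],[0,[0.918,0.611,0],0],[0,[0.918,0.611,0],0],[0,[0.918,0.611,0],0],[0,[0.918,0.611,0],0],[0,[0.918,0.611,0],0],[0,[0.918,0.611,0],0],[0,[0.918,0.611,0],0],[0,[0.918,0.611,0],0],[0,[0.918,0.611,0],0],[0,[0.918,0.611,0],0]]}}

```text
t: 21.4
position: [0.5474, 0.02, 0.1374]
ee_rot: [2.757, -1.504, -0.002]
ft_force: [0.2, 0.0, -1.3]
opening: 0.0286
```

Call:
{"name": "arm_command", "arguments": {"motion": [[0,[0.918,0.611,0],0],[0,[0.918,0.611,0],0],[0,[0,0,0.7],0],[0,[0,0,0.8],0],[0,[0,0,0],0],[0,[0,0,0],0]]}}

```text
t: 22.0
position: [0.5468, -0.0338, 0.1004]
ee_rot: [2.758, -1.503, -0.003]
ft_force: [-0.3, 0.1, -1.8]
opening: 0.0287
```

Run:
```python
from h import *
im=snap('side')
go(.5485,-.033,.059)
W=[(.5485,-.033,.046,.03),(.594,-.0035,.023,.048),(.634,.0225,.016,.044)]
cv2.imwrite('pics/c10.png',crop('side',im,(.58,-.01,.04),36,9,W))
```

```text
t 22.1 p [ 0.5474 -0.0338  0.101 ] open 0.0282 F [ 0.1 -0.4 -1.2] thx -57.2 tilt 0.03
to (0.5485, -0.033, 0.059) units [-0.   -0.06  1.68]
```

View pics/c10.png

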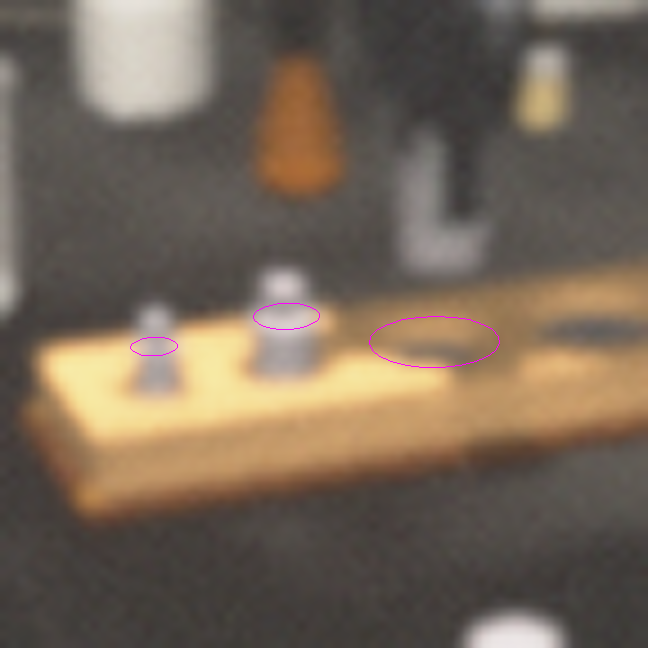

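Call:
{"name": "arm_command", "arguments": {"motion": [[0,[0,-0.06,0.3],0],[0,[0,0,0.5],0],[0,[0,0,0.4],0],[0,[0,0,0.25],0],[0,[0,0,0.12],0],[0,[0,0,0.06],0],[0,[0,0,0.03],0],[0,[0,0,0],0],[0,[0,0,0],0]]}}

```text
t: 22.95
position: [0.5488, -0.0332, 0.0596]
ee_rot: [-2.758, 1.504, -0.001]
ft_force: [-0.0, 0.4, -1.7]
opening: 0.0285
```

Call:
{"name": "arm_command", "arguments": {"motion": [[0,[0,0,0.04],0],[0,[0,0,0.04],0],[0,[0,0,0],0]]}}

```text
t: 23.25
position: [0.5489, -0.0332, 0.0587]
ee_rot: [-2.758, 1.504, -0.002]
ft_force: [-5.1, -0.6, 15.3]
opening: 0.0287
```

Call:
{"name": "arm_command", "arguments": {"motion": [[0.4,[0,0,-0.04],0],[0.5,[0,0,0],0],[0.6,[0,0,0],0],[0.65,[0,0,0],0],[0.65,[0,0,-0.5],0],[0.75,[0,0,-1],0],[0.85,[0,0,-1],0],[0.85,[0,0,-1],0],[0.85,[0,0,-0.8],0]]}}

```text
t: 24.15
position: [0.5489, -0.0332, 0.1681]
ee_rot: [-2.757, 1.504, -0.002]
ft_force: [0.6, -0.9, -0.4]
opening: 0.0722
```

Run:
```python
from h import *
go(.460,.249,.12)
```

```text
t 24.1 p [ 0.5489 -0.0332  0.1681] open 0.0722 F [ 0.6 -0.9 -0.4] thx -57.2 tilt 0.09
to (0.46, 0.249, 0.12) units [-11.42  -3.12   1.92]
```

Call:
{"name": "arm_command", "arguments": {"motion": [[0.85,[-0.95,-0.26,0],0],[0.85,[-0.95,-0.26,0],0],[0.85,[-0.95,-0.26,0],0],[0.85,[-0.95,-0.26,0],0],[0.85,[-0.95,-0.26,0],0],[0.85,[-0.95,-0.26,0],0],[0.85,[-0.95,-0.26,0],0],[0.85,[-0.95,-0.26,0],0],[0.85,[-0.95,-0.26,0],0],[0.85,[-0.95,-0.26,0],0],[0.85,[-0.95,-0.26,0],0],[0.85,[-0.95,-0.26,0],0]]}}

```text
t: 25.35
position: [0.4595, 0.2496, 0.1667]
ee_rot: [-2.758, 1.504, -0.0]
ft_force: [-0.7, 0.3, 0.7]
opening: 0.0728
```

Call:
{"name": "arm_command", "arguments": {"motion": [[0.85,[0,0,0.6],0],[0.85,[0,0,0.8],0],[0.85,[0,0,0.5],0],[0.85,[0,0,0],0],[0.85,[0,0,0],0]]}}

```text
t: 25.85
position: [0.46, 0.2487, 0.119]
ee_rot: [-2.758, 1.504, -0.0]
ft_force: [0.4, -0.1, 0.8]
opening: 0.0725
```

Run:
```python
from h import *
im=snap('side')
go(.460,.249,.039)
W=[(.46,.249,.04,0),(.46,.249,.04,.048),(.5485,-.033,.03,.054)]
cv2.imwrite('pics/c11.png',np.hstack([crop('side',im,(.46,.249,.06),35,6,W),crop('side',im,(.57,-0.01,.03),35,6,W)]))
```

```text
t 25.9 p [0.4602 0.2488 0.1192] open 0.0726 F [ 0.2 -1.  -0.3] thx -57.2 tilt 0.05
to (0.46, 0.249, 0.039) units [-0.01  0.01  3.21]
```

View pics/c11.png

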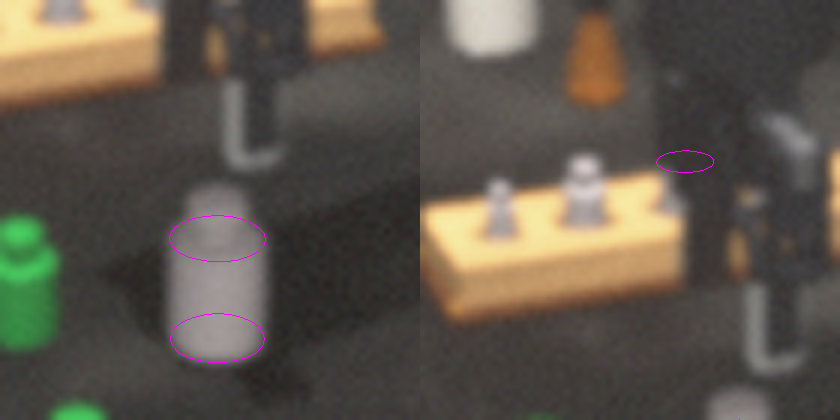

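Call:
{"name": "arm_command", "arguments": {"motion": [[0.85,[0,0,0.6],0],[0.85,[0,0,0.8],0],[0.85,[0,0,0.8],0],[0.85,[0,0,0.6],0],[0.85,[0,0,0.4],0],[0.7,[0,0,0],0],[0,[0,0,0],0],[0,[0,0,0],0],[0,[0,0,0],0],[0,[0,0,0],0],[0,[0,0,0],0],[0,[0,0,0],0]], "grip_force": 50}}

```text
t: 27.1
position: [0.4603, 0.249, 0.0394]
ee_rot: [-2.757, 1.503, -0.001]
ft_force: [-1.8, -0.4, 7.7]
opening: 0.0387
```

Call:
{"name": "arm_command", "arguments": {"motion": [[0,[0,0,0],0],[0,[0,0,-0.3],0],[0,[0,0,-0.7],0],[0,[0,0,-1],0],[0,[0,0,-1],0],[0,[0,0,-1],0],[0,[0,0,-0.6],0],[0,[0,0,0],0]]}}

```text
t: 27.9
position: [0.4606, 0.249, 0.1556]
ee_rot: [-2.755, 1.503, -0.003]
ft_force: [0.5, -0.1, -5.2]
opening: 0.039
```

Run:
```python
from h import *
go(.496,-.0665,.155)
```

```text
t 27.9 p [0.4606 0.249  0.1556] open 0.039 F [ 0.5 -0.1 -5.2] thx -57.2 tilt 0.21
to (0.496, -0.0665, 0.155) units [11.38  5.64  0.  ]
```

Call:
{"name": "arm_command", "arguments": {"motion": [[0,[0.948,0.47,0],0],[0,[0.948,0.47,0],0],[0,[0.948,0.47,0],0],[0,[0.948,0.47,0],0],[0,[0.948,0.47,0],0],[0,[0.948,0.47,0],0],[0,[0.948,0.47,0],0],[0,[0.948,0.47,0],0],[0,[0.948,0.47,0],0],[0,[0.948,0.47,0],0],[0,[0.948,0.47,0],0],[0,[0.948,0.47,0],0]]}}

```text
t: 29.1
position: [0.4946, -0.0679, 0.1524]
ee_rot: [2.758, -1.504, -0.003]
ft_force: [-0.4, -0.5, -4.8]
opening: 0.0383
```

Call:
{"name": "arm_command", "arguments": {"motion": [[0,[0,0,0.6],0],[0,[0,0,0.8],0],[0,[0,0,0.6],0],[0,[0,0,0],0],[0,[0,0,0],0]]}}

```text
t: 29.6
position: [0.4949, -0.0667, 0.1029]
ee_rot: [2.758, -1.503, -0.002]
ft_force: [0.9, -0.0, -4.4]
opening: 0.0386
```

Run:
```python
from h import *
im=snap('side')
go(.496,-.0665,.0594)
W=[(.496,-.0665,.056,.03),(.5485,-.033,.03,.054)]
cv2.imwrite('pics/c12.png',crop('side',im,(.54,-.04,.04),36,9,W))
```

```text
t 29.6 p [ 0.4954 -0.0667  0.1035] open 0.0385 F [ 0.6  0.3 -4.6] thx -57.2 tilt 0.01
to (0.496, -0.0665, 0.0594) units [ 0.01 -0.03  1.76]
```

View pics/c12.png

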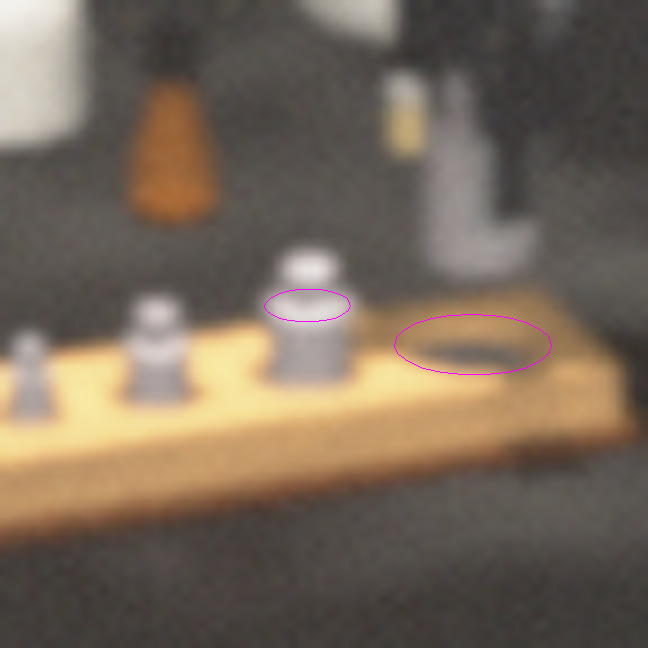

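Call:
{"name": "arm_command", "arguments": {"motion": [[0,[0.01,-0.02,0.3],0],[0,[0,0,0.5],0],[0,[0,0,0.4],0],[0,[0,0,0.3],0],[0,[0,0,0.15],0],[0,[0,0,0.06],0],[0,[0,0,0.04],0],[0,[0,0,0],0],[0,[0,0,0],0]]}}

```text
t: 30.55
position: [0.4961, -0.0667, 0.0598]
ee_rot: [-2.758, 1.504, -0.001]
ft_force: [-0.1, 0.4, -4.4]
opening: 0.0387
```

Call:
{"name": "arm_command", "arguments": {"motion": [[0,[0,0,0.03],0],[0,[0,0,0.03],0],[0,[0,0,0],0]]}}

```text
t: 30.85
position: [0.4961, -0.0668, 0.0593]
ee_rot: [-2.758, 1.504, -0.002]
ft_force: [-4.3, 0.6, 14.6]
opening: 0.0384
```

Call:
{"name": "arm_command", "arguments": {"motion": [[0.52,[0,0,-0.04],0],[0.6,[0,0,0],0],[0.7,[0,0,0],0],[0.75,[0,0,0],0],[0.75,[0,0,-0.5],0],[0.75,[0,0,-1],0],[0.75,[0,0,-1],0],[0.75,[0,0,-1],0],[0.75,[0,0,-1],0],[0.75,[0,0,-1],0],[0.75,[0,0,-1],0]]}}

```text
t: 31.95
position: [0.4957, -0.0667, 0.2226]
ee_rot: [2.758, -1.504, -0.0]
ft_force: [-0.3, 0.2, 0.3]
opening: 0.0641
```

Call:
{"name": "arm_command", "arguments": {"motion": [[0.75,[0.8,0.6,0],0],[0.75,[0.8,0.6,0],0],[0.75,[0.8,0.6,0],0],[0.75,[0.8,0.6,0],0],[0.75,[0.8,0.6,0],0],[0.75,[0.8,0.6,0],0],[0.75,[0.8,0.6,0],0],[0.75,[0.8,0.6,0],0],[0.75,[0.8,0.6,0],0],[0.75,[0.8,0.6,0],0],[0.75,[0,0,0],0],[0.75,[0,0,0],0]]}}

```text
t: 33.15
position: [0.4779, -0.3162, 0.2212]
ee_rot: [-2.757, 1.505, 0.001]
ft_force: [0.2, 1.3, 0.9]
opening: 0.0639
```

Run:
```python
from h import *
np.set_printoptions(precision=4,suppress=True)
S={'500':(.496,-.0665),'200':(.5485,-.033),'100':(.594,-.0035),'50':(.634,.0225)}
im=snap('side'); tp=snap('top'); go(.5,-.3,.2)
W=[(*S[n],D[n][0],.02+D[n][1]) for n in S]
cv2.imwrite('pics/c13.png',np.hstack([crop('side',im,(.565,-.02,.04),40,5,W),crop('top',tp,(.565,-.02,.04),40,5,W)]))
for c in('top','side'):
    for n in('dropper_amber','vial_yellow'):
        for r in pinpoint(c,n)[:1]:
            u,v=np.array(r['xy'])*[512,384]; print(c,n,(round(u),round(v)),ray(c,u,v,0)[:2])
```

```text
t 33.2 p [ 0.4784 -0.315   0.2214] open 0.0642 F [ 1.1 -0.3 -0.1] thx -57.1 tilt 0.05
to (0.5, -0.3, 0.2) units [-0.03 -1.05  0.86]
top dropper_amber (337, 164) [ 0.6583 -0.2355]
top vial_yellow (373, 191) [ 0.5768 -0.3448]
side dropper_amber (251, 170) [ 0.6592 -0.2674]
side vial_yellow (281, 167) [ 0.5584 -0.3278]
```

View pics/c13.png

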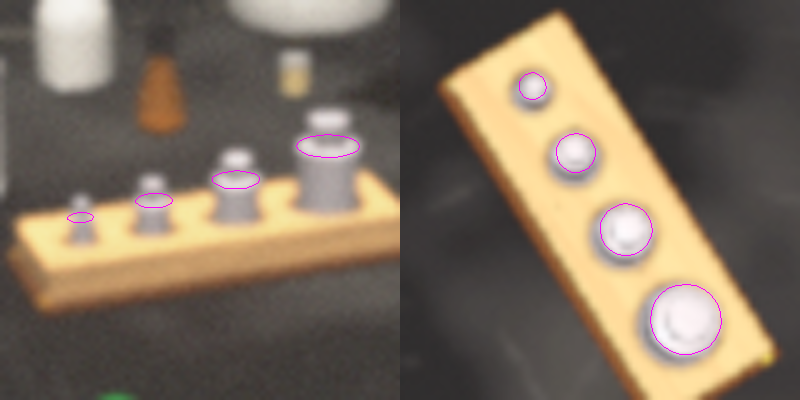

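```bash
python3 -c "
from cell import *
print(close_job())"
```

```text
the job is handed in; nothing more can be done
None
```

All four steel weights are back in the block in order of size, each in its own seat, and the job is handed in at about 33 s. I left the three green look-alikes alone. Each weight was lowered until it touched the felt with about 4–15 N, then released.

**Weights:** In the last side and top pictures all four stand upright, and their shoulders match the outlines predicted for fully seated weights.

**Bystanders:** The dropper bottle and vial still stand in the last picture. The network's repeated positions agree within about 4 mm, except the side-camera vial reading. That one moved about 25 mm (6 pixels sideways), while the top camera showed no shift, and the arm was never lowered near the vial. I took the side reading as network noise and did not measure it again.

**Corrections and disagreements:**
- I overshot one transfer by a row and corrected it before lowering.
- The early side-camera block fit disagreed with the top camera by up to 10 mm. I used the top-view hole centres, which matched the given seat spacing.

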